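Hook out the crumb tray of a hot cup warmer

TASK

The cup warmer is hot, so take the rack hook from the board, reach its crook under the warmer's front ledge, catch the crumb tray's hidden eye by feel and draw the tray out until it comes up firm against its stop with a tug of about 10 N. Never load the warmer or its tray with more than 20 N nor touch them with the robot itself, and leave the cups alone. Then unhook with the tray left out, and lay the hook flat on the board where it lay, its crook over the edge.

Things in the scene. Friction and masses are not known exactly. Their poses are not given: they have to be found in the camera images.
- hook_grip (a point): Where to grasp the rack hook: on its wooden handle (140 long, 22 wide, 30 high mm, flat underside), 20 mm towards the crook from its middle, half-way up. x runs along the tool to the crook, z up. 0.10 to 0.17 kg, balancing about 15 mm ahead of here. A 7 mm steel rod leaves the handle 50 mm ahead of here at this height and turns straight down 145 mm ahead of here as the crook.
- hook_tip (a point): Lowest point of the hook's down-turned crook (7 mm thick, round-ended, straight, its tip 30 mm below the rod's axis): 145 mm ahead of hook_grip along x and 30 mm lower. As the hook lies on the board this point hangs over the board's edge, 9 mm over the table.
- board: Beech serving board, fixed, 280 (x) x 360 (y) x 24 (z) mm; origin at the centre of its underside, z up; the crook hangs over its edge at x = +140 mm. At the start hook_grip lies at about x = 50, y = -60 mm on it, the hook along the board's x.
- warmer: Hot steel cup warmer, fixed, 300 deep (x) x 380 wide (y) x 123 high mm; origin at the centre of its underside, z up, its front looks to its own -x. The heated body (85 to 118 mm up) overhangs as a ledge with its lip at x = -150. Below it the front is open: 348 mm clear between two cheeks, bare table before x = -78. Inside, the crumb tray's front panel (256 wide, 10 to 56 up) is at x = -92 when shut.
- ledge (a point): Middle of the lower front edge of the warmer's ledge, 85 mm over the table (axes as the warmer's: x points into the warmer, y along the lip). Two control knobs stand 14 mm out of the fascia above it.
- eye_home (a point): Fixed point of the warmer, 30 mm behind the lip, 26 mm up (axes as the warmer's): the eye's centre with the tray shut and central. The eye is a flat-lying steel ring, 6 mm thick, hole 16, outside 28 mm, on an 8 mm stem from the panel. It really lies farther out (-x) by joint tray and, as the tray sits loose in its wide bay, up to 40 mm off to either side (y): not reported, feel for it. Shifting it sideways takes 9 N.
- tray (a joint): How far the crumb tray is drawn out along the warmer's -x, in m: 0 shut (it starts up to 0.012 open), 0.130 where it meets its rubber-buffered stop. It drags with about 4 N and stays where it is left. At the stop the buffer gives about 1 mm under a pull of 10 N.
- cup_a: Glazed stoneware cup, 72 mm across, 82 mm high, standing loose on top of the warmer towards its back; origin at the centre of its underside, z up. Leave alone.
- cup_b: A second such cup on top of the warmer towards its back; origin at the centre of its underside. Leave alone.
- cup_c: A third such cup, standing on the board beside the hook; origin at the centre of its underside. Leave alone.
There are look-alikes about, which are no part of the job. Of the things that look like the part that bears hook_grip, the larger one is meant.

How it is judged (in metres and radians):
On the way, in this order (a step that is already met when the one before it is completed fails the run):
1. the hook's crook has been brought under the warmer's front ledge (x of hook_tip in the frame of warmer above -0.148 m and z of hook_tip in the frame of warmer below 0.06 m), for 0.1 s.
2. the tray is drawn out to its stop and the hook pulls it firm against the stop with at least 7 N (value of joint tray above 0.127 m and contact force between hook and warmer above 7 N), for 0.1 s.
At the end, for the whole second after the job is handed in: The crumb tray stands within 8 mm of its stop (joint over 0.122); the hook lies at rest, flat (tilt under 0.10 rad) on the board within about 40 mm along and 50 mm across of where it lay, its crook hanging over the board's edge (value of joint tray above 0.122 m and x of hook_grip in the frame of board between 0.01 and 0.095 m and y of hook_grip in the frame of board between -0.13 and 0.01 m and z of hook_grip in the frame of board between 0.033 and 0.046 m and angle between hook_grip's own z axis and vertical below 0.1 rad and x of hook_tip in the frame of board above 0.143 m and linear speed of hook below 0.02 m/s); the robot touches nothing.
It fails at once if the hook pulls or presses on the warmer or its tray with more than 20 N (contact force between hook and warmer above 20 N).
It fails at once if the robot itself touches the hot warmer or its tray (contact force between any of the fingers, the arm and warmer above 1 N).
It fails at once if a cup is disturbed (moved over 20 mm or tipped over 0.2 rad) (distance of any of cup_a, cup_b, cup_c from where it was at the start of the episode above 0.02 m or angle between any of cup_a, cup_b, cup_c's own z axis and vertical above 0.2 rad).
It also fails if it takes over 64 s, if anything falls off the work surface, if the arm or the gripper's body presses on something with over 40 N, if the wrist force passes 120 N, or if a joint passes its speed limit or range.

ROBOT

A 7-joint arm with a two-finger parallel gripper is mounted at the origin on the work surface. World frame = base frame: x ahead of the robot, y to its left, z up, the work surface at z = 0. Lengths are in mm, angles in rad, forces in N, time in s.
With the tool pointing down it reaches from about 400 to 900 mm from the base axis. Payload 5.6 kg.
Tool frame: the origin (TCP) lies between the finger pads; the fingertips stand env.tcp_to_tips ahead of it and the grasp point (between the pads) lies 6 mm ahead of it (env.tcp_to_tips is the distance from the TCP to the fingertips, in mm); z points along the fingers, y is the line along which they close (so a half turn about z gives the same grasp; the last joint's range is limited). The gripper opens to 92 mm and grips with 3 to 60 N. Pads are 20 mm wide; open, the fingers measure 128 mm over their backs; the gripper's body (75 mm by 189 mm) begins 69 mm behind the grasp point.
Start: joints at [1.289, 0.468, -0.012, 1.603, 0.006, 1.071, -0.056], TCP at [153.707, -631.571, 239.592] pointing down, gripper open.
Joint ranges: [-2.53, 2.53], [-0.31, 2.02], [-1.57, 1.55], [0.28, 2.44], [-1.29, 4.43], [0.15, 1.84], [-2.92, 2.92]. Speed limits (rad/s): [2.57, 2.57, 3.14, 3.14, 3.14, 3.14, 3.14].

INTERFACE

Orientations are given as a unit quaternion [x, y, z, w].
In Python, from rig import env, optics gives the robot as it stands.
- The arm moves only by the tool apply_moves, never from a script. Its argument "deltas" is a list that holds one entry, the list of rows, each a list of 7 numbers: the gripper command: -1 is shut, 1 is fully open, values between are in proportion, then the shift along the world's x, y, z each as a share of 2.5 cm, from -1 to 1, then the turn, a rotation vector about the world's x, y, z each as a share of 0.08 rad, from -1 to 1. In form: [[[fingers, tx, ty, tz, rx, ry, rz], ...]]. A call has 1 to 5 rows; each row shifts and turns the commanded pose from where the row before left it; what a row does not reach is not made up. A row lasts 1/8 s, in which the tool goes at most 62.5 mm and 10.7 degrees, less where a joint would pass 70% of its speed; a pose out of reach is approached as far as the arm can. A call with a number of a shift or a turn outside -1 to 1 is refused whole. A call with a gripper value outside its range is refused whole. The fingers move at their own pace and stop on an object; "newtons" is the grip in N (left out, the last holds). Time passes only in rows, so rows that do not move let the fingers close. It gives the time, the measured TCP pose, the force, the opening and the grip force at its end, in the units of the state.
- env.sense(): the state, without advancing time (a new reading comes with each control period).
- optics.get_image(name): name is "scene" or "top" or "wrist"; returns (picture, depth): 420x560x3 uint8, red, green, blue; 420x560 float32, mm along the optical axis (not along the pixel's ray), 0 where there is no reading.
- optics.camera_model(name): a dict with "vertical_fov" (degrees; the focal length in pixels is half the picture's height over the tangent of half this angle, whatever the lens; pixels are square), "cx", "cy" (the principal point, pixels), "pose" (4x4, takes a point from camera to world coordinates); the wrist camera has in their place "T_tool_cam" (4x4, takes a point from camera to tool coordinates, whose origin is the TCP and whose axes are the flange's). Camera axes: x right, y down, z forward; pixel columns grow to the right and rows downward; lengths in mm; the calibration is good to about 2 mm. The wrist camera is an equidistant fisheye: a pixel r from the principal point sees the ray r / f radians off the axis. A picture is of the moment at which its call begins: read the wrist's pose just before it. camera_model takes no time and is no camera call.
- env.finish_job(): hands the job in; it is judged then, once.
The state is a dict: "time_s": time; "q": joint angles; "joint_vel": joint speeds; "joint_efforts": joint torques, N m; "tool_pos": TCP position; "orientation": TCP orientation; "ft_force": force on the tool from outside, world axes, zero at the start; "ft_torque": the same for the moment, N m; "opening": finger opening in mm; "grip_force": force on a finger pad.
Only numpy, scipy, OpenCV 4.12 (cv2) and the standard library are available. Lean on these libraries where they do the work, as an engineer would, in place of code of your own. Each camera call takes 0.05 s, during which the arm holds its last target. There are 200 camera calls.

## Working session

There is one attempt and no reset: what is moved stays moved. The work goes in short steps, Python scripts to look and compute and a tool call to move; the robot and the scene stay as the last step left them, time stands still between calls to the robot, and variables do not carry over. Pictures are saved under pics/ and viewed, at most 10 in all, crops included, and the job is handed in when it is done.

Besides the shell and the picture viewer there is one more tool, called after "Call:" in YAML: its name, and indented under it one key for each argument. apply_moves: Moves the arm, as the interface text tells. Shift numbers are shares of 2.5 cm and turn numbers shares of 0.08 rad, none past 1 either way. Its arguments: {"type":"object","properties":{"deltas":{"type":"array","items":{"type":"array","items":{"type":"array","items":{"type":"number","minimum":-1,"maximum":1}}}},"newtons":{"type":"number"}},"required":["deltas"]}

```bash
ls; mkdir -p pics; cat > h.py <<'E'
import numpy as np,cv2
from rig import env,optics
def snap(n,f):
    p,d=optics.get_image(n); cv2.imwrite(f'pics/{f}.png',p[:,:,::-1]); np.save(f'pics/{f}.npy',d); return p,d
def world(n,d,u,v):
    m=optics.camera_model(n); f=210/np.tan(np.radians(m['vertical_fov'])/2)
    u=np.asarray(u,float);v=np.asarray(v,float)
    z=d[v.astype(int),u.astype(int)]
    P=np.stack([(u-m['cx'])/f*z,(v-m['cy'])/f*z,z,np.ones_like(z)],-1)
    return (P@np.array(m['pose']).T)[...,:3]
E
python3 - <<'E'
from h import *
print(env.sense(),env.tcp_to_tips)
a,_=snap('top','top0');b,_=snap('scene','scene0')
for n in('top','scene','wrist'):print(n,optics.camera_model(n))
E
```

```text
pics
{'time_s': 0.0, 'q': array([ 1.28898079,  0.46835219, -0.01159803,  1.60367099,  0.00600457,
        1.07142851, -0.05630055]), 'joint_vel': array([ 4.10508058e-04,  1.82467741e-03,  7.08156157e-04,  4.58618598e-04,
       -9.16318153e-04,  8.40376300e-05,  2.02957418e-03]), 'joint_efforts': array([ 2.55890473e-04, -5.20576072e+01, -1.25206381e-02, -2.43754363e+01,
       -5.66062646e-02,  1.72644085e-02,  1.48707022e-04]), 'tool_pos': array([ 153.55153113, -631.01112373,  238.63694311]), 'orientation': array([ 9.92882898e-01,  1.19091220e-01, -1.74502267e-04, -8.95504177e-04]), 'ft_force': array([0.653333  , 0.47295124, 0.21288531]), 'ft_torque': array([-0.02237157,  0.00294417, -0.02201567]), 'grip_force': 0.0, 'opening': 92.03404723510097} 25.0
top {'vertical_fov': 45.196764095405506, 'cx': 284.22194251518056, 'cy': 204.1570669981924, 'pose': array([[ 1.56349758e-02, -9.94118299e-01,  1.07165084e-01,
         3.06182606e+02],
       [-9.99744109e-01, -1.37904519e-02,  1.79315346e-02,
        -2.13356281e+01],
       [-1.63482117e-02, -1.07418021e-01, -9.94079526e-01,
        
[... 296 characters left out ...]
  [ 9.99911099e-01,  7.00065050e-03, -1.13483305e-02,
        -1.64058148e+01],
       [-2.03552860e-03, -7.60969073e-01, -6.48784962e-01,
         9.27476763e+02],
       [ 0.00000000e+00,  0.00000000e+00,  0.00000000e+00,
         1.00000000e+00]])}
wrist {'vertical_fov': 65.70646984690485, 'cx': 279.96584715659935, 'cy': 211.4607011308255, 'T_tool_cam': array([[-5.54131045e-04, -9.57541507e-01, -2.88294911e-01,
         8.17983879e+01],
       [ 9.99999839e-01, -5.66047390e-04, -4.20301762e-05,
         5.18809508e-01],
       [-1.22942944e-04, -2.88294888e-01,  9.57541666e-01,
        -1.45272332e+02],
       [ 0.00000000e+00,  0.00000000e+00,  0.00000000e+00,
         1.00000000e+00]])}
```

View pics/top0.png

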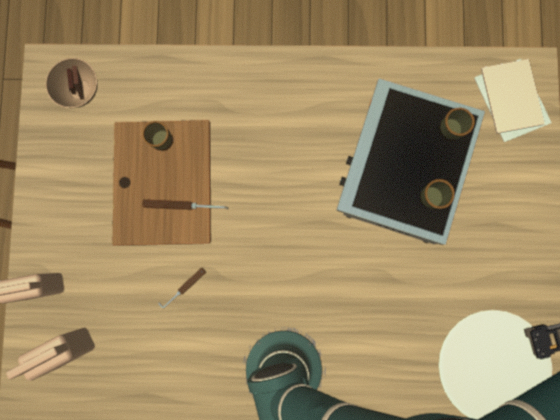

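View pics/scene0.png

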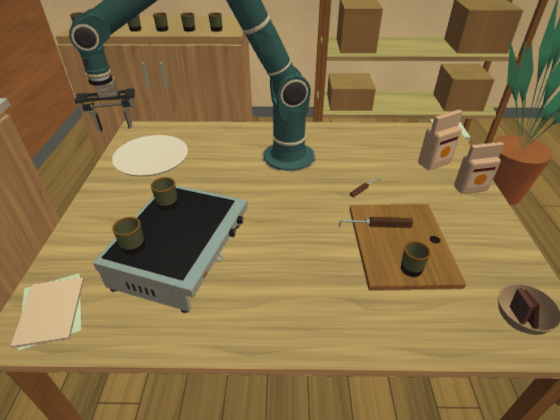

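The scene shows two hook-like things: the hook on the board at top (168,204), and a smaller one lying on the table at (185,285). The larger one, on the board, is meant. The warmer's front (knobs at (345,170)) faces the board. Next I measure both.

```bash
python3 - <<'E'
from h import *
d=np.load('pics/top0.npy')
V,U=np.mgrid[0:420,0:560]
W=world('top',d,U,V); z=W[...,2]
np.save('pics/W.npy',W)
def rect(mask,n):
    n_,l,s,c=cv2.connectedComponentsWithStats(mask.astype(np.uint8))
    for i in range(1,n_):
        if s[i,4]<25: continue
        p=W[l==i]; r=cv2.minAreaRect(p[:,:2].astype(np.float32)); print(n,c[i].round(),s[i,4],'z',np.median(p[:,2]).round(1),[np.round(x,3) for x in r])
box=np.zeros_like(z,bool);box[100:260,90:240]=1
rect(box&(z>15),'board'); rect(box&(z>44)&(z<65),'handle')
wb=np.zeros_like(z,bool);wb[60:260,320:500]=1
rect(wb&(z>105)&(z<135),'warmer'); rect(wb&(z>80),'warm80')
# rod points
for (u,v) in [(200,206),(205,206),(212,207),(220,207),(226,208)]:
    blk=W[v-4:v+5,u]; print(u,blk[np.argmax(blk[:,2])].round(1), blk[:,2].round())
b=cv2.imread('pics/top0.png')
cv2.imwrite('pics/crop.png',np.hstack([cv2.resize(b[180:320,100:240],(500,500)),]))
E
```

```text
board [162. 183.] 11993 z 23.5 [array([501.115, 242.61 ]), array([407.3  , 514.559]), np.float64(1.916)]
handle [154. 133.] 75 z 54.5 [array([652.792, 374.195]), array([26.684, 58.141]), np.float64(49.682)]
handle [165. 147.] 31 z 55.5 [array([616.194, 347.38 ]), array([ 9.748, 45.7  ]), np.float64(29.909)]
handle [168. 204.] 401 z 52.8 [array([452.739, 327.55 ]), array([148.85 ,  22.281]), np.float64(88.175)]
warmer [407. 162.] 14125 z 121.3 [array([ 576.468, -329.633]), array([315.406, 381.77 ]), np.float64(72.431)]
warmer [455. 125.] 160 z 128.7 [array([ 666.351, -450.399]), array([50.461, 28.179]), np.float64(38.293)]
warmer [435. 196.] 222 z 128.5 [array([ 476.02 , -392.713]), array([44.728, 41.891]), np.float64(64.885)]
warm80 [411. 162.] 15971 z 121.8 [array([ 508.074, -279.996]), array([369.407, 542.402]), np.float64(72.23)]
200 [452.1 240.8  46.2] [23. 23. 26. 46. 41. 37. 25. 30. 25.]
205 [450.  227.4  41.6] [19. 22. 27. 40. 42. 36. 25. 24. 28.]
212 [447.2 207.2  43.7] [ 3.  4. -2. 43. 44. -6.  2. -8. -0.]
220 [447.8 185.1  40.8] [-1. -3. -3. 40. 41. 38. -1. -0. -4.]
226 [448.1 168.2  40.4] [-7.  2. -4. 40. 36. -1. -1. -3. -3.]
```

View pics/crop.png

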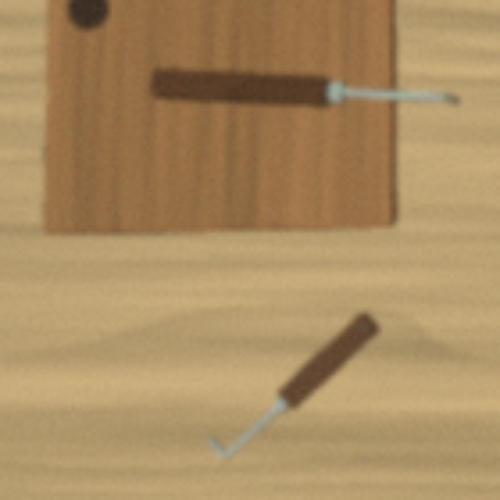

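The crop confirms it: the large hook lies on the board with its crook end at crop (455,98), and the small decoy is on the bare table at (300,380). Next I fit the board and warmer precisely.

```bash
python3 - <<'E'
from h import *
W=np.load('pics/W.npy');z=W[...,2]
V,U=np.mgrid[0:420,0:560]
def big(m):
    n,l,s,c=cv2.connectedComponentsWithStats(cv2.morphologyEx(m.astype(np.uint8),cv2.MORPH_OPEN,np.ones((5,5),np.uint8)));return l==1+np.argmax(s[1:,4])
b=big((abs(z-23.5)<7)&(U<240)&(V>100)&(V<260));r=cv2.minAreaRect(W[b][:,:2].astype(np.float32));print('board',r)
w=big((abs(z-119)<9)&(U>320)&(U<500)&(V<260)&(V>60));r=cv2.minAreaRect(W[w][:,:2].astype(np.float32));print('warm',r,np.median(z[w]))
print(cv2.boxPoints(r))
# front edge line: sub-sample per row
P=[]
for v in range(95,205):
    us=np.where(w[v])[0]
    if len(us): P.append(W[v,us.min()])
P=np.array(P)
l=cv2.fitLine(P[:,:2].astype(np.float32),cv2.DIST_HUBER,0,.01,.01).ravel();print(l,np.degrees(np.arctan2(l[1],l[0])))
n=np.array([-l[1],l[0]]);e=(P[:,:2]-l[2:])@n;print(e.std(),np.abs(e).max(),np.percentile(e,[10,90]))
E
```

```text
board ((521.374267578125, 360.106201171875), (359.895751953125, 280.1753845214844), 2.292930841445923)
warm ((574.4441528320312, -336.60162353515625), (301.31646728515625, 381.3722229003906), 72.77119445800781) 121.26079085846607
[[ 347.691   -424.02075]
 [ 711.95087 -536.97876]
 [ 801.19727 -249.1825 ]
 [ 436.93744 -136.22449]]
[ 9.5509887e-01 -2.9628730e-01  6.1541681e+02 -1.9314697e+02] -17.234745
1.8113851745171783 13.147653053363365 [-1.75729957  1.05398065]
```

Call:
apply_moves:
  deltas:
    - [[1, 0.7, 1, 1, 0, 0, 0], [1, 0.7, 1, 1, 0, 0, 0], [1, 0.7, 1, 1, 0, 0, 0], [1, 0.7, 1, 1, 0, 0, 0], [1, 0.7, 1, 0, 0, 0, 0]]

```text
time_s: 0.72
tool_pos: [242.1, -506.4, 341.5]
orientation: [0.993, 0.119, 0.001, 0.002]
ft_force: [-0.2, 1.6, -0.4]
opening: 92.0
grip_force: 0.0
```

Call:
apply_moves:
  deltas:
    - [[1, 0.7, 1, 0, 0, 0, 0], [1, 0.7, 1, 0, 0, 0, 0], [1, 0.7, 1, 0, 0, 0, 0], [1, 0.7, 1, 0, 0, 0, 0], [1, 0.7, 1, 0, 0, 0, 0]]

```text
time_s: 1.35
tool_pos: [329.0, -380.5, 339.3]
orientation: [0.993, 0.119, -0.0, -0.0]
ft_force: [-1.0, -0.9, -0.2]
opening: 92.0
grip_force: 0.0
```

Call:
apply_moves:
  deltas:
    - [[1, 0.7, 1, 0, 0, 0, 0], [1, 0.7, 1, 0, 0, 0, 0], [1, 0.7, 1, 0, 0, 0, 0], [1, 0.7, 1, 0, 0, 0, 0], [1, 0.7, 1, 0, 0, 0, 0]]

```text
time_s: 1.98
tool_pos: [416.4, -255.6, 339.3]
orientation: [0.993, 0.119, -0.0, -0.0]
ft_force: [-0.2, -0.2, -0.0]
opening: 91.6
grip_force: 0.0
```

Call:
apply_moves:
  deltas:
    - [[1, 0.7, 1, 0, 0, 0, 0], [1, 0.7, 1, 0, 0, 0, 0], [1, 0.7, 1, 0, 0, 0, 0], [1, 0.7, 1, 0, 0, 0, 0], [1, 0.7, 1, 0, 0, 0, 0]]

```text
time_s: 2.6
tool_pos: [503.9, -130.7, 339.3]
orientation: [0.993, 0.119, -0.0, -0.0]
ft_force: [0.2, -0.7, 1.1]
opening: 91.8
grip_force: 0.0
```

Call:
apply_moves:
  deltas:
    - [[1, 0.7, 1, -1, 0, 0, 0], [1, 0.7, 1, -1, 0, 0, 0], [1, 0.7, 1, -1, 0, 0, 0], [1, 0.7, 1, -1, 0, 0, 0], [1, 0.7, 1, -1, 0, 0, 0]]

```text
time_s: 3.22
tool_pos: [591.5, -5.9, 213.4]
orientation: [0.993, 0.119, -0.0, 0.0]
ft_force: [0.2, -0.3, 0.0]
opening: 91.9
grip_force: 0.0
```

Call:
apply_moves:
  deltas:
    - [[1, 0.3, 0.2, -1, 0, 0, 0], [1, 0, 0, -1, 0, 0, 0], [1, 0, 0, 0, 0, 0, 0]]

```text
time_s: 3.6
tool_pos: [597.1, -1.7, 162.3]
orientation: [0.993, 0.119, -0.003, -0.0]
ft_force: [0.1, -1.1, -0.0]
opening: 92.1
grip_force: 0.0
```

```bash
cat >> h.py <<'E'
from scipy.spatial.transform import Rotation as R
WY=np.radians(-107.2); XW=np.array([np.cos(WY),np.sin(WY)]);YW=np.array([-XW[1],XW[0]]);C=np.array([574.4,-336.6])
def w2world(x,y,z): return np.r_[C+XW*x+YW*y,z]
def wcam(s):
    m=optics.camera_model('wrist');T=np.eye(4);T[:3,:3]=R.from_quat(s['orientation']).as_matrix();T[:3,3]=s['tool_pos']
    return m,T@np.array(m['T_tool_cam']),210/np.tan(np.radians(m['vertical_fov'])/2)
def wproj(s,P):
    m,T,f=wcam(s);p=np.linalg.inv(T)@np.r_[P,1];r=np.hypot(p[0],p[1]);th=np.arctan2(r,p[2]);return m['cx']+f*th*p[0]/r,m['cy']+f*th*p[1]/r
def wray(s,u,v):
    m,T,f=wcam(s);a=np.stack([np.asarray(u,float)-m['cx'],np.asarray(v,float)-m['cy']],-1);r=np.linalg.norm(a,axis=-1,keepdims=True)+1e-9;th=r/f
    return np.concatenate([a/r*np.sin(th),np.cos(th)],-1)@T[:3,:3].T,T[:3,3],T[:3,2]
def wpts(s,d,u,v):
    r,o,ax=wray(s,u,v);return o+r*(d[np.asarray(v).astype(int),np.asarray(u).astype(int)]/(r@ax))[...,None]
def tow(P): 
    q=P[...,:2]-C;return np.stack([q@XW,q@YW,P[...,2]],-1)
E
python3 - <<'E'
from h import *
import json
s=env.sense();p,d=snap('wrist','w1')
np.savez('pics/w1s.npz',orientation=s['orientation'],tool_pos=s['tool_pos'])
for y in(-40,0,40):print(y,np.round(wproj(s,w2world(-120,y,26))))
print(np.round(wproj(s,w2world(-150,0,85))))
b=p[:,:,::-1].astype(float)
g=np.clip(255*(b/255)**.45,0,255).astype(np.uint8)
c=g[100:400,340:560];cv2.imwrite('pics/w1c.png',cv2.resize(c,None,fx=2,fy=2,interpolation=cv2.INTER_CUBIC))
E
```

```text
-40 [459. 273.]
0 [481. 243.]
40 [501. 213.]
[495. 253.]
```

View pics/w1c.png

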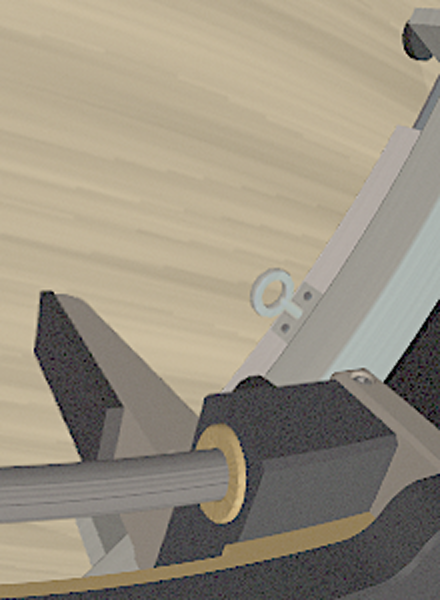

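The eye shows clearly at crop (271,292), which is wrist pixel (475.5,246). I'll intersect that ray with z = 26.

```bash
python3 - <<'E'
from h import *
s=np.load('pics/w1s.npz');d=np.load('pics/w1.npy')
for u,v in[(475.5,246),(476.5,241),(484,249)]:
    r,o,_=wray(s,u,v);P=o+r*((26-o[2])/r[2]);print(u,v,P.round(1),tow(P).round(1), tow(wpts(s,d,u,v)).round(1))
# ledge lip check, panel points
for y in(-60,-20,20,60):
    print(y,np.round(wproj(s,w2world(-150,y,85)),1),np.round(wproj(s,w2world(-92,y,10)),1))
V,U=np.mgrid[100:400,340:560]
P=tow(wpts(s,d,U,V));k=(abs(P[...,2]-26)<6)&(P[...,0]<-100)&(P[...,0]>-160)&(abs(P[...,1])<70)
q=P[k];print(k.sum(),q.min(0).round(1),q.max(0).round(1),np.median(q,0).round(1))
k=(P[...,2]>30)&(P[...,2]<50)&(abs(P[...,0]+92)<25)&(abs(P[...,1])<60);print('panel',np.median(P[k],0).round(1),k.sum())
# lip: pts z>85
k=(P[...,2]>90)&(P[...,2]<112)&(abs(P[...,0]+150)<20)&(abs(P[...,1])<40);print('fascia',np.median(P[k],0).round(1),k.sum())
E
```

```text
475.5 246 [ 605.6 -216.4   26. ] [-124.    -5.8   26. ] [-101.    -5.7   -0.6]
476.5 241 [ 611.2 -215.    26. ] [-127.    -0.8   26. ] [-105.6   -0.3    1. ]
484 249 [ 604.7 -230.1   26. ] [-110.7   -2.6   26. ] [-114.2   -2.6   29.9]
-60 [455.5 305.9] [457.1 289.6]
-20 [482.3 271.2] [477.3 262.7]
20 [507.5 234.7] [496.6 234.8]
60 [530.4 197.6] [514.6 206.5]
417 [-138.4  -19.5   21.1] [-100.     8.    31.9] [-122.1   -6.    28.7]
panel [-98.2  -3.4  31.6] 215
fascia [-150.1    2.   101. ] 1530
```

Eye in the warmer frame: x ≈ -125, y ≈ -5.5 (the panel reads about 6 mm open, and the fascia lands at -150 as it should). Next I go to above the hook.

Call:
apply_moves:
  deltas:
    - [[1, -0.34, 0.73, 0, 0, 0, 1], [1, -0.34, 0.73, 0, 0, 0, 1], [1, -0.34, 0.73, 0, 0, 0, 1], [1, -0.34, 0.73, 0, 0, 0, 1], [1, -0.34, 0.73, 0, 0, 0, 1]]

```text
time_s: 4.28
tool_pos: [555.6, 91.0, 164.8]
orientation: [0.949, 0.317, 0.0, 0.0]
ft_force: [0.2, 0.5, 0.4]
opening: 91.8
grip_force: 0.0
```

Call:
apply_moves:
  deltas:
    - [[1, -0.34, 0.73, 0, 0, 0, 1], [1, -0.34, 0.73, 0, 0, 0, 1], [1, -0.34, 0.73, 0, 0, 0, 1], [1, -0.34, 0.73, 0, 0, 0, 1], [1, -0.34, 0.73, 0, 0, 0, 1]]

```text
time_s: 4.9
tool_pos: [513.2, 182.1, 164.6]
orientation: [0.867, 0.499, 0.0, 0.0]
ft_force: [-0.7, -0.1, -0.1]
opening: 92.0
grip_force: 0.0
```

Call:
apply_moves:
  deltas:
    - [[1, -0.34, 0.73, 0, 0, 0, 1], [1, -0.34, 0.73, 0, 0, 0, 1], [1, -0.34, 0.73, 0, 0, 0, 1], [1, -0.34, 0.73, 0, 0, 0, 1], [1, -0.34, 0.73, 0, 0, 0, 1]]

```text
time_s: 5.52
tool_pos: [470.6, 273.4, 164.6]
orientation: [0.75, 0.661, -0.0, 0.0]
ft_force: [0.9, 0.5, 0.1]
opening: 92.3
grip_force: 0.0
```

Call:
apply_moves:
  deltas:
    - [[1, -0.34, 0.73, 0, 0, 0, 1], [1, -0.34, 0.73, 0, 0, 0, 0.25], [1, 0, 0, 0, 0, 0, 0], [1, 0, 0, 0, 0, 0, 0]]

```text
time_s: 6.02
tool_pos: [454.5, 308.2, 164.4]
orientation: [0.719, 0.695, -0.0, 0.0]
ft_force: [0.4, -0.6, 0.3]
opening: 92.0
grip_force: 0.0
```

```bash
python3 - <<'E'
from h import *
s=env.sense();p,d=snap('wrist','w2')
print(s['tool_pos'],R.from_quat(s['orientation']).as_matrix()[:,0].round(4))
V,U=np.mgrid[0:420,0:560]
P=wpts(s,d,U,V);k=(P[...,2]>45)&(P[...,2]<62)&(abs(P[...,0]-452)<40)&(P[...,1]>200)&(P[...,1]<450)
n,l,st,c=cv2.connectedComponentsWithStats(k.astype(np.uint8));i=1+np.argmax(st[1:,4]);q=P[l==i]
print(st[i],np.median(q[:,2]),cv2.minAreaRect(q[:,:2].astype(np.float32)))
print(q[:,1].min(),q[:,1].max())
print(wproj(s,[452.1,307.6,39]))
cv2.imwrite('pics/w2.png',p[:,:,::-1])
E
```

```text
[454.50524962 308.18983105 164.42735668] [ 3.280e-02  9.995e-01 -8.000e-04]
[ 266   99   28  173 4425] 53.866090726172416 ((454.78167724609375, 328.3597412109375), (149.7974853515625, 22.050500869750977), 87.91229248046875)
253.64424883673865 403.3185334269353
(np.float64(276.9809861514852), np.float64(211.75853588269158))
```

View pics/w2.png

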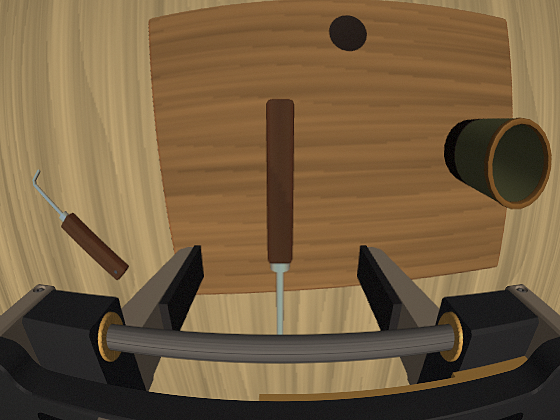

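The close view shows the handle between the fingers and the cup well clear, at (515,165). Counting the collar, the grip point is at about (454, 313). Descending now.

Call:
apply_moves:
  deltas:
    - [[1, 0, 0.2, -1, 0, 0, 0], [1, 0, 0, -1, 0, 0, 0], [1, 0, 0, -1, 0, 0, 0], [1, 0, 0, -1, 0, 0, 0], [1, 0, 0, -0.48, 0, 0, 0]]
  newtons: 50

```text
time_s: 6.7
tool_pos: [454.3, 312.4, 51.3]
orientation: [0.719, 0.695, -0.001, 0.0]
ft_force: [0.1, 0.4, -0.3]
opening: 91.5
grip_force: 0.0
```

Call:
apply_moves:
  deltas:
    - [[1, 0, 0, 0, 0, 0, 0], [-1, 0, 0, 0, 0, 0, 0], [-1, 0, 0, 0, 0, 0, 0], [-1, 0, 0, 0, 0, 0, 0], [-1, 0, 0, 0, 0, 0, 0]]

```text
time_s: 7.32
tool_pos: [454.4, 313.7, 52.9]
orientation: [0.718, 0.696, 0.0, 0.0]
ft_force: [0.9, -0.1, -0.3]
opening: 54.1
grip_force: 0.0
```

Call:
apply_moves:
  deltas:
    - [[-1, 0, 0, 0, 0, 0, 0], [-1, 0, 0, 0, 0, 0, 0], [-1, 0, 0, 0, 0, 0, 0], [-1, 0, 0, 0, 0, 0, 0]]

```text
time_s: 7.82
tool_pos: [454.2, 313.7, 52.6]
orientation: [0.718, 0.696, -0.0, 0.0]
ft_force: [-0.3, 0.0, 0.4]
opening: 22.0
grip_force: 50.0
```

Call:
apply_moves:
  deltas:
    - [[-1, 0, 0, 0.4, 0, 0, 0], [-1, 0, 0, 0.8, 0, 0, 0], [-1, 0, 0, 0.9, 0, 0, 0], [-1, 0, 0, 0.9, 0, 0, 0], [-1, 0, 0, 1, 0, 0, 0]]

```text
time_s: 8.45
tool_pos: [454.2, 313.8, 154.6]
orientation: [0.718, 0.696, 0.0, 0.0]
ft_force: [0.4, -1.2, -1.4]
opening: 21.8
grip_force: 50.0
```

Call:
apply_moves:
  deltas:
    - [[-1, 0.67, -0.98, 0, 0, 0, -0.257], [-1, 0.67, -0.98, 0, 0, 0, -0.257], [-1, 0.67, -0.98, 0, 0, 0, -0.257], [-1, 0.67, -0.98, 0, 0, 0, -0.257], [-1, 0.67, -0.98, 0, 0, 0, -0.257]]

```text
time_s: 9.07
tool_pos: [538.6, 190.5, 154.2]
orientation: [0.753, 0.658, 0.001, 0.0]
ft_force: [-0.5, -0.3, -0.7]
opening: 21.6
grip_force: 50.0
```

Call:
apply_moves:
  deltas:
    - [[-1, 0.67, -0.98, 0, 0, 0, -0.257], [-1, 0.67, -0.98, 0, 0, 0, -0.257], [-1, 0.67, -0.98, 0, 0, 0, -0.257], [-1, 0.67, -0.98, 0, 0, 0, -0.257], [-1, 0.67, -0.98, 0, 0, 0, -0.257]]

```text
time_s: 9.7
tool_pos: [622.8, 67.0, 152.5]
orientation: [0.786, 0.618, -0.0, -0.0]
ft_force: [0.7, -0.8, -0.9]
opening: 21.3
grip_force: 50.0
```

Call:
apply_moves:
  deltas:
    - [[-1, 0.67, -0.98, -0.9, 0, 0, -0.257], [-1, 0.67, -0.98, -0.9, 0, 0, -0.257], [-1, 0.67, -0.98, -0.9, 0, 0, -0.257], [-1, 0, 0, -0.1, 0, 0, 0], [-1, 0, 0, 0, 0, 0, 0]]

```text
time_s: 10.32
tool_pos: [671.8, -4.2, 82.4]
orientation: [0.805, 0.594, 0.0, -0.001]
ft_force: [-0.0, 0.3, -1.4]
opening: 21.6
grip_force: 50.0
```

```bash
python3 - <<'E'
from h import *
s=env.sense();p,d=snap('scene','s2');p2,d2=snap('top','t2')
M=R.from_quat(s['orientation']).as_matrix()
print(s['time_s'],s['tool_pos'],M.round(3).tolist(),s['ft_force'])
tip=s['tool_pos']+M@np.array([-145,0,43.6]);print('pred tip',tip,tow(tip).round(1))
V,U=np.mgrid[0:420,0:560]
for n,dd in(('scene',d),('top',d2)):
    P=world(n,dd,U,V)
    Q=tow(P); k=(Q[...,0]>-215)&(Q[...,0]<-158)&(abs(Q[...,1]+6)<40)&(Q[...,2]>20)&(Q[...,2]<95)
    q=Q[k];print(n,k.sum(),q[np.argsort(q[:,0])][::max(1,len(q)//14)].round(1).tolist())
    mn=[U[k].min()-30,V[k].min()-30,U[k].max()+30,V[k].max()+30];print(mn)
    if n=='scene':cv2.imwrite('pics/s2c.png',cv2.resize(p[max(0,mn[1]):mn[3],mn[0]:mn[2],::-1],None,fx=5,fy=5,interpolation=cv2.INTER_CUBIC)[:600,:800])
E
```

```text
10.325 [671.822036    -4.18038228  82.43919966] [[0.294, 0.956, -0.001], [0.956, -0.294, 0.001], [0.001, -0.001, -1.0]] [-0.01013032  0.30093039 -1.35228543]
pred tip [ 629.09897769 -142.70407081   38.71405809] [-201.4   -5.1   38.7]
scene 21 [[-214.0, -1.6, 67.4], [-212.9, -4.5, 68.4], [-211.7, 0.3, 68.6], [-210.3, -3.3, 68.8], [-209.5, -5.5, 70.5], [-207.9, -1.6, 69.7], [-207.3, -0.3, 53.6], [-207.0, -2.2, 60.2], [-206.9, -1.8, 56.3], [-206.9, -3.0, 63.6], [-206.9, 0.0, 45.1], [-206.1, -2.3, 46.7], [-204.9, 0.0, 61.8], [-204.4, -2.2, 67.9], [-204.2, -1.9, 63.9], [-204.1, 0.3, 48.8], [-203.9, 0.5, 44.6], [-203.9, -0.7, 52.0], [-203.4, -2.3, 54.6], [-167.0, -42.8, 92.3], [-166.7, -36.3, 94.2]]
[np.int64(203), np.int64(206), np.int64(274), np.int64(290)]
top 0 []Traceback (most recent call last):
  File "<stdin>", line 11, in <module>
    return umr_minimum(a, axis, None, out, keepdims, initial, where)
ValueError: zero-size array to reduction operation minimum which has no identity
```

View pics/s2c.png

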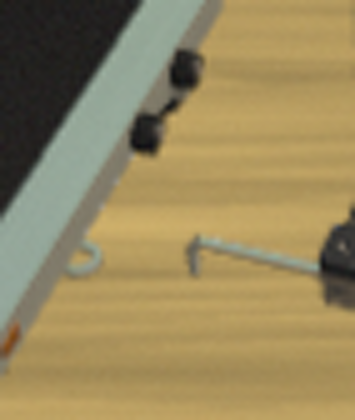

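```bash
python3 - <<'E'
from h import *
m=optics.camera_model('scene');f=210/np.tan(np.radians(m['vertical_fov'])/2);T=np.array(m['pose'])
def ray(u,v,z):
    r=T[:3,:3]@[(u-m['cx'])/f,(v-m['cy'])/f,1];return tow(T[:3,3]+r*((z-T[2,3])/r[2])).round(1)
print('ring right edge',ray(203+103/5,206+257/5,29),'ring ctr',ray(203+83/5,206+257/5,26))
print('tip',ray(203+195/5,206+274/5,39),'crook top',ray(203+197/5,206+240/5,72))
E
```

```text
ring right edge [-143.4   -5.8   29. ] ring ctr [-130.4   -4.5   26. ]
tip [-205.7   -2.    39. ] crook top [-209.9   -0.    72. ]
```

Call:
apply_moves:
  deltas:
    - [[-1, -0.24, -0.72, 0, 0, 0, 0], [-1, -0.24, -0.72, 0, 0, 0, 0], [-1, -0.24, -0.72, 0, 0, 0, 0], [-1, -0.24, -0.73, 0, 0, 0, 0], [-1, 0, 0, 0, 0, 0, 0]]

```text
time_s: 11.05
tool_pos: [647.3, -80.3, 82.4]
orientation: [0.806, 0.592, -0.001, 0.0]
ft_force: [-0.8, -0.3, -1.4]
opening: 21.7
grip_force: 50.0
```

Call:
apply_moves:
  deltas:
    - [[-1, 0, 0, -0.2, 0, 0, 0], [-1, 0, 0, -0.1, 0, 0, 0], [-1, 0, 0, -0.06, 0, 0, 0], [-1, 0, 0, -0.06, 0, 0, 0]]

```text
time_s: 11.55
tool_pos: [648.0, -76.5, 71.9]
orientation: [0.804, 0.594, 0.0, -0.0]
ft_force: [-0.5, -0.2, -0.6]
opening: 21.8
grip_force: 50.0
```

```bash
python3 - <<'E'
from h import *
s=env.sense();p,d=snap('scene','s3')
M=R.from_quat(s['orientation']).as_matrix()
tip=s['tool_pos']+M@np.array([-145,0,43.6]);print('pred tip',tow(tip).round(1),s['ft_force'])
cv2.imwrite('pics/s3c.png',cv2.resize(p[225:285,195:275,::-1],None,fx=8,fy=8,interpolation=cv2.INTER_CUBIC))
E
```

```text
pred tip [-125.3   -6.4   28.3] [-0.49337518 -0.23836476 -0.56065879]
```

View pics/s3c.png

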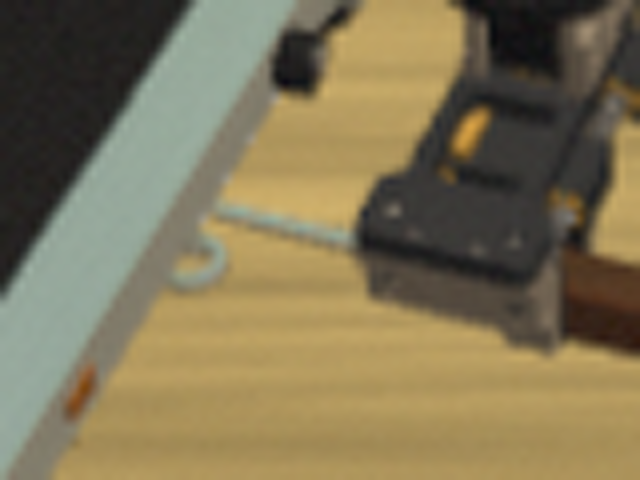

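Call:
apply_moves:
  deltas:
    - [[-1, 0, 0, -0.06, 0, 0, 0], [-1, 0, 0, -0.06, 0, 0, 0]]

```text
time_s: 11.85
tool_pos: [648.0, -77.1, 69.1]
orientation: [0.805, 0.594, 0.0, 0.0]
ft_force: [1.3, -0.1, -0.9]
opening: 21.8
grip_force: 50.0
```

Call:
apply_moves:
  deltas:
    - [[-1, 0, 0, -0.08, 0, 0, 0], [-1, 0, 0, -0.08, 0, 0, 0], [-1, 0, 0, -0.08, 0, 0, 0]]

```text
time_s: 12.22
tool_pos: [647.9, -77.1, 62.9]
orientation: [0.805, 0.594, -0.0, 0.0]
ft_force: [-0.2, 0.3, -1.0]
opening: 21.7
grip_force: 50.0
```

No contact down to tip z ≈ 19, so the crook is probably in the hole. I'll go a little lower, then pull gently.

Call:
apply_moves:
  deltas:
    - [[-1, 0, 0, -0.1, 0, 0, 0], [-1, 0, 0, -0.1, 0, 0, 0], [-1, 0, 0, 0, 0, 0, 0]]

```text
time_s: 12.6
tool_pos: [647.8, -77.1, 57.8]
orientation: [0.805, 0.594, -0.0, -0.0]
ft_force: [-0.8, 0.3, -2.6]
opening: 21.8
grip_force: 50.0
```

Call:
apply_moves:
  deltas:
    - [[-1, 0.03, 0.095, 0, 0, 0, 0], [-1, 0.03, 0.095, 0, 0, 0, 0], [-1, 0.03, 0.095, 0, 0, 0, 0], [-1, 0.03, 0.095, 0, 0, 0, 0]]

```text
time_s: 13.1
tool_pos: [650.7, -68.7, 57.9]
orientation: [0.805, 0.593, -0.001, 0.0]
ft_force: [-1.5, -3.5, -1.4]
opening: 21.4
grip_force: 50.0
```

Drag of about 4 N along the pull line, so it is hooked. Drawing it out.

Call:
apply_moves:
  deltas:
    - [[-1, 0.06, 0.19, 0, 0, 0, 0], [-1, 0.1, 0.323, 0, 0, 0, 0], [-1, 0.118, 0.382, 0, 0, 0, 0], [-1, 0.118, 0.382, 0, 0, 0, 0], [-1, 0.118, 0.382, 0, 0, 0, 0]]

```text
time_s: 13.72
tool_pos: [664.0, -25.2, 58.1]
orientation: [0.804, 0.594, 0.0, -0.0]
ft_force: [-0.9, -4.4, -2.3]
opening: 21.6
grip_force: 50.0
```

Call:
apply_moves:
  deltas:
    - [[-1, 0.118, 0.382, 0, 0, 0, 0], [-1, 0.118, 0.382, 0, 0, 0, 0], [-1, 0.118, 0.382, 0, 0, 0, 0], [-1, 0.1, 0.323, 0, 0, 0, 0], [-1, 0.06, 0.19, 0, 0, 0, 0]]

```text
time_s: 14.35
tool_pos: [676.9, 16.3, 58.2]
orientation: [0.804, 0.594, 0.0, -0.0]
ft_force: [-0.7, -4.7, -0.4]
opening: 21.4
grip_force: 50.0
```

Call:
apply_moves:
  deltas:
    - [[-1, 0.059, 0.191, 0, 0, 0, 0], [-1, 0.059, 0.191, 0, 0, 0, 0], [-1, 0.059, 0.191, 0, 0, 0, 0], [-1, 0.047, 0.153, 0, 0, 0, 0], [-1, 0.024, 0.076, 0, 0, 0, 0]]

```text
time_s: 14.98
tool_pos: [683.0, 35.9, 58.2]
orientation: [0.805, 0.594, 0.0, -0.0]
ft_force: [-0.4, -3.9, -2.2]
opening: 21.6
grip_force: 50.0
```

Call:
apply_moves:
  deltas:
    - [[-1, 0.018, 0.057, 0, 0, 0, 0], [-1, 0.018, 0.057, 0, 0, 0, 0]]

```text
time_s: 15.22
tool_pos: [683.8, 38.2, 58.1]
orientation: [0.805, 0.594, -0.0, 0.0]
ft_force: [-0.1, -4.5, -1.2]
opening: 21.8
grip_force: 50.0
```

Call:
apply_moves:
  deltas:
    - [[-1, 0.018, 0.057, 0, 0, 0, 0], [-1, 0.012, 0.038, 0, 0, 0, 0]]

```text
time_s: 15.48
tool_pos: [684.5, 40.7, 58.1]
orientation: [0.805, 0.594, 0.0, 0.0]
ft_force: [0.4, -4.8, -2.6]
opening: 21.6
grip_force: 50.0
```

Call:
apply_moves:
  deltas:
    - [[-1, 0.015, 0.046, 0, 0, 0, 0], [-1, 0.012, 0.038, 0, 0, 0, 0]]

```text
time_s: 15.72
tool_pos: [685.2, 42.8, 58.1]
orientation: [0.805, 0.594, 0.0, 0.0]
ft_force: [0.2, -4.2, -2.9]
opening: 21.6
grip_force: 50.0
```

Call:
apply_moves:
  deltas:
    - [[-1, 0.012, 0.038, 0, 0, 0, 0], [-1, 0.012, 0.038, 0, 0, 0, 0]]

```text
time_s: 15.98
tool_pos: [685.8, 44.7, 58.1]
orientation: [0.805, 0.594, -0.0, 0.0]
ft_force: [-0.9, -4.4, -1.8]
opening: 22.0
grip_force: 50.0
```

Call:
apply_moves:
  deltas:
    - [[-1, 0.012, 0.038, 0, 0, 0, 0], [-1, 0.012, 0.038, 0, 0, 0, 0]]

```text
time_s: 16.23
tool_pos: [686.4, 46.6, 58.0]
orientation: [0.805, 0.594, -0.0, -0.0]
ft_force: [-0.3, -3.7, -1.4]
opening: 21.9
grip_force: 50.0
```

Call:
apply_moves:
  deltas:
    - [[-1, 0.012, 0.038, 0, 0, 0, 0], [-1, 0.012, 0.038, 0, 0, 0, 0]]

```text
time_s: 16.48
tool_pos: [686.7, 47.6, 57.8]
orientation: [0.805, 0.594, -0.001, 0.0]
ft_force: [-0.8, -6.6, -2.9]
opening: 21.7
grip_force: 50.0
```

Call:
apply_moves:
  deltas:
    - [[-1, 0.008, 0.025, 0, 0, 0, 0], [-1, 0, 0, 0, 0, 0, 0]]

```text
time_s: 16.73
tool_pos: [686.8, 47.6, 57.7]
orientation: [0.805, 0.594, -0.001, 0.001]
ft_force: [-0.8, -5.7, -2.3]
opening: 22.1
grip_force: 50.0
```

Call:
apply_moves:
  deltas:
    - [[-1, 0.012, 0.038, 0, 0, 0, 0], [-1, 0, 0, 0, 0, 0, 0]]

```text
time_s: 16.98
tool_pos: [686.9, 47.7, 57.5]
orientation: [0.805, 0.593, -0.002, 0.001]
ft_force: [-1.1, -7.4, -2.0]
opening: 22.0
grip_force: 50.0
```

Call:
apply_moves:
  deltas:
    - [[-1, 0.015, 0.046, 0, 0, 0, 0], [-1, 0.01, 0.03, 0, 0, 0, 0], [-1, 0, 0, 0, 0, 0, 0]]

```text
time_s: 17.35
tool_pos: [687.1, 47.9, 57.1]
orientation: [0.805, 0.593, -0.003, 0.001]
ft_force: [-2.3, -10.2, -2.2]
opening: 21.9
grip_force: 50.0
```

Call:
apply_moves:
  deltas:
    - [[-1, 0.006, 0.02, 0, 0, 0, 0], [-1, 0, 0, 0, 0, 0, 0], [-1, 0, 0, 0, 0, 0, 0], [-1, 0, 0, 0, 0, 0, 0]]

```text
time_s: 17.85
tool_pos: [687.1, 47.9, 57.0]
orientation: [0.805, 0.593, -0.003, 0.001]
ft_force: [-3.2, -10.8, -2.6]
opening: 21.7
grip_force: 50.0
```

Call:
apply_moves:
  deltas:
    - [[-1, -0.024, -0.076, 0, 0, 0, 0], [-1, -0.024, -0.076, 0, 0, 0, 0], [-1, -0.024, -0.076, 0, 0, 0, 0], [-1, 0, 0, 0, 0, 0, 0]]

```text
time_s: 18.35
tool_pos: [686.6, 47.3, 58.3]
orientation: [0.805, 0.594, 0.0, -0.0]
ft_force: [-1.3, -2.8, -2.4]
opening: 21.7
grip_force: 50.0
```

Call:
apply_moves:
  deltas:
    - [[-1, -0.024, -0.076, 0, 0, 0, 0], [-1, -0.024, -0.076, 0, 0, 0, 0], [-1, 0, 0, 0, 0, 0, 0]]

```text
time_s: 18.73
tool_pos: [685.2, 43.5, 58.2]
orientation: [0.805, 0.594, 0.0, -0.0]
ft_force: [0.5, -0.4, -1.4]
opening: 21.2
grip_force: 50.0
```

Free and centred in the eye. Lifting straight up, watching the force.

Call:
apply_moves:
  deltas:
    - [[-1, 0, 0, 0.16, 0, 0, 0], [-1, 0, 0, 0.2, 0, 0, 0], [-1, 0, 0, 0.24, 0, 0, 0], [-1, 0, 0, 0.24, 0, 0, 0]]

```text
time_s: 19.23
tool_pos: [685.4, 43.0, 79.7]
orientation: [0.805, 0.594, 0.0, 0.0]
ft_force: [0.3, -0.5, -0.9]
opening: 21.6
grip_force: 50.0
```

Call:
apply_moves:
  deltas:
    - [[-1, 0, 0, 0.6, 0, 0, 0], [-1, 0, 0, 0.8, 0, 0, 0], [-1, 0, 0, 1, 0, 0, 0], [-1, 0, 0, 0.8, 0, 0, 0], [-1, 0, 0, 0, 0, 0, 0]]

```text
time_s: 19.85
tool_pos: [686.5, 43.2, 161.7]
orientation: [0.805, 0.594, 0.002, 0.001]
ft_force: [0.7, 0.0, -1.7]
opening: 21.5
grip_force: 50.0
```

```bash
python3 - <<'E'
from h import *
s=env.sense();p,d=snap('scene','s4')
print(s['time_s'],s['tool_pos'],s['ft_force'])
V,U=np.mgrid[0:420,0:560];Q=tow(world('scene',d,U,V))
k=(abs(Q[...,2]-45)<8)&(Q[...,0]<-160)&(Q[...,0]>-260)&(abs(Q[...,1])<110);print('tray front x',k.sum(),np.percentile(Q[k][:,0],[2,10,50]))
cv2.imwrite('pics/s4c.png',cv2.resize(p[150:310,180:440,::-1],None,fx=3,fy=3))
E
```

```text
19.85 [686.49887809  43.17993027 161.74707921] [ 0.66865867  0.02123662 -1.65021735]
tray front x 124 [-225.85199182 -225.28631947 -224.52695831]
```

View pics/s4c.png

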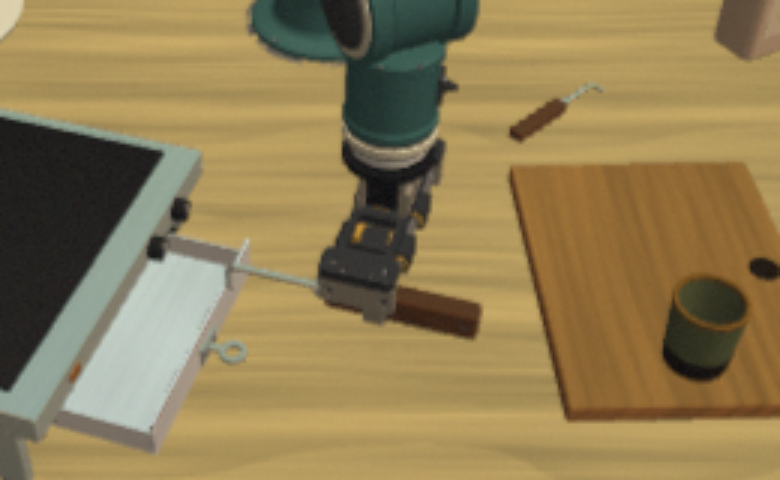

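The tray stands out and the hook is clear above the eye at (230,350). Returning it to the board.

Call:
apply_moves:
  deltas:
    - [[-1, -0.773, 0.902, 0, 0, 0, 0.278], [-1, -0.773, 0.902, 0, 0, 0, 0.278], [-1, -0.773, 0.902, 0, 0, 0, 0.278], [-1, -0.773, 0.902, 0, 0, 0, 0.278], [-1, -0.773, 0.902, 0, 0, 0, 0.278]]

```text
time_s: 20.52
tool_pos: [587.3, 156.7, 158.6]
orientation: [0.77, 0.638, -0.0, -0.0]
ft_force: [0.1, 0.1, -1.6]
opening: 21.8
grip_force: 50.0
```

Call:
apply_moves:
  deltas:
    - [[-1, -0.773, 0.902, 0, 0, 0, 0.278], [-1, -0.773, 0.902, 0, 0, 0, 0.278], [-1, -0.773, 0.902, 0, 0, 0, 0.278], [-1, -0.773, 0.902, 0, 0, 0, 0.278], [-1, -0.773, 0.902, 0, 0, 0, 0.278]]

```text
time_s: 21.15
tool_pos: [490.7, 269.9, 159.2]
orientation: [0.733, 0.68, 0.0, 0.0]
ft_force: [0.4, -0.1, -0.9]
opening: 21.7
grip_force: 50.0
```

Call:
apply_moves:
  deltas:
    - [[-1, -0.773, 0.902, 0, 0, 0, 0.278], [-1, -0.773, 0.902, 0, 0, 0, 0.278], [-1, 0, 0, -1, 0, 0, 0], [-1, 0, 0, -1, 0, 0, 0], [-1, 0, 0, -1, 0, 0, 0]]

```text
time_s: 21.78
tool_pos: [452.7, 314.4, 83.5]
orientation: [0.718, 0.696, 0.0, 0.0]
ft_force: [0.4, 0.0, -0.8]
opening: 21.7
grip_force: 50.0
```

Call:
apply_moves:
  deltas:
    - [[-1, 0, 0, -0.7, 0, 0, 0], [-1, 0, 0, -0.2, 0, 0, 0], [-1, 0, 0, -0.1, 0, 0, 0], [-1, 0, 0, 0, 0, 0, 0]]

```text
time_s: 22.28
tool_pos: [453.7, 313.9, 59.7]
orientation: [0.719, 0.696, 0.001, 0.0]
ft_force: [-0.6, -0.2, -0.3]
opening: 21.9
grip_force: 50.0
```

Call:
apply_moves:
  deltas:
    - [[-1, 0, 0, -0.1, 0, 0, 0], [-1, 0, 0, -0.08, 0, 0, 0], [-1, 0, 0, -0.06, 0, 0, 0], [-1, 0, 0, 0, 0, 0, 0]]

```text
time_s: 22.78
tool_pos: [453.3, 313.5, 53.0]
orientation: [0.719, 0.696, -0.0, -0.0]
ft_force: [0.1, -0.3, -1.3]
opening: 21.7
grip_force: 50.0
```

Call:
apply_moves:
  deltas:
    - [[-1, 0, 0, -0.04, 0, 0, 0], [-1, 0, 0, 0, 0, 0, 0]]

```text
time_s: 23.02
tool_pos: [453.4, 313.6, 52.5]
orientation: [0.718, 0.696, 0.0, 0.0]
ft_force: [-1.1, -1.1, 4.6]
opening: 21.5
grip_force: 50.0
```

Call:
apply_moves:
  deltas:
    - [[-0.4, 0, 0, 0, 0, 0, 0], [0, 0, 0, 0, 0, 0, 0], [1, 0, 0, 0, 0, 0, 0], [1, 0, 0, 0, 0, 0, 0], [1, 0, 0, 0, 0, 0, 0]]

```text
time_s: 23.65
tool_pos: [453.3, 313.5, 52.0]
orientation: [0.719, 0.696, -0.0, -0.0]
ft_force: [-0.8, 0.3, -0.3]
opening: 65.4
grip_force: 0.0
```

Call:
apply_moves:
  deltas:
    - [[1, 0, 0, 0, 0, 0, 0], [1, 0, 0, 0, 0, 0, 0], [1, 0, 0, 0.4, 0, 0, 0], [1, 0, 0, 0.8, 0, 0, 0], [1, 0, 0, 1, 0, 0, 0]]

```text
time_s: 24.28
tool_pos: [453.3, 313.7, 108.7]
orientation: [0.718, 0.696, 0.0, -0.0]
ft_force: [0.7, -0.4, 0.2]
opening: 91.8
grip_force: 0.0
```

Call:
apply_moves:
  deltas:
    - [[1, 0, 0, 1, 0, 0, 0], [1, 0, 0, 1, 0, 0, 0], [1, 0, 0, 1, 0, 0, 0], [1, 0, 0, 0, 0, 0, 0], [1, 0, 0, 0, 0, 0, 0]]

```text
time_s: 24.9
tool_pos: [453.2, 313.1, 182.1]
orientation: [0.719, 0.695, -0.0, 0.0]
ft_force: [-0.5, 0.5, -0.8]
opening: 92.0
grip_force: 0.0
```

```bash
python3 - <<'E'
from h import *
s=env.sense();p,d=snap('wrist','w5');print(s['time_s'],s['tool_pos'],s['ft_force'],s['opening'])
V,U=np.mgrid[0:420,0:560]
P=wpts(s,d,U,V);k=(P[...,2]>44)&(P[...,2]<62)&(abs(P[...,0]-452)<40)&(P[...,1]>200)&(P[...,1]<450)
n,l,st,c=cv2.connectedComponentsWithStats(k.astype(np.uint8));i=1+np.argmax(st[1:,4]);q=P[l==i]
print(np.median(q[:,2]),np.polyfit(q[:,1],q[:,2],1),cv2.minAreaRect(q[:,:2].astype(np.float32)),q[:,1].max())
p,d=snap('scene','s5');cv2.imwrite('pics/s5c.png',cv2.resize(p[150:310,180:480,::-1],None,fx=2.6,fy=2.6))
V,U=np.mgrid[0:420,0:560];Q=tow(world('scene',d,U,V))
k=(abs(Q[...,2]-45)<8)&(Q[...,0]<-160)&(Q[...,0]>-260)&(abs(Q[...,1])<110);print('tray front x',k.sum(),np.percentile(Q[k][:,0],[2,10,50]))
E
```

```text
24.9 [453.22434909 313.13456206 182.09733444] [-0.54390312  0.5241073  -0.7607138 ] 91.9510177824818
53.889246563159446 [6.54440535e-03 5.13947257e+01] ((453.6229248046875, 328.31903076171875), (149.61495971679688, 22.11166000366211), 87.86261749267578) 403.25448185310705
tray front x 138 [-226.51029299 -225.53538538 -224.33609102]
```

View pics/s5c.png

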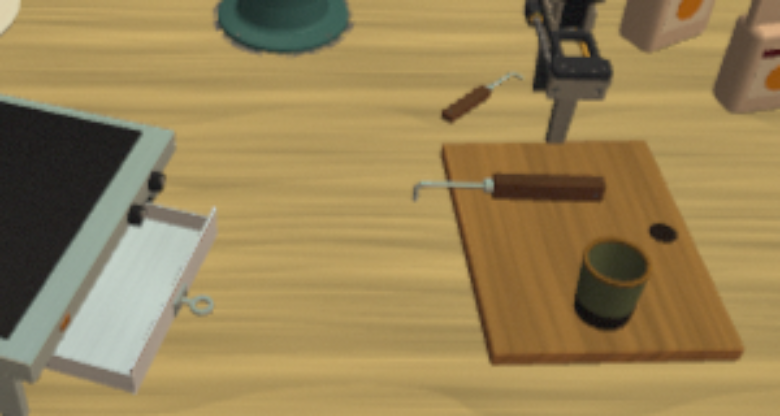

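The hook lies flat where it was, with its crook over the board's edge at (415,190). The tray is out, the cups stand where they were, and the gripper is clear. Handing in.

```bash
python3 -c "
from rig import env
print(env.finish_job())"
```

```text
the job is handed in; nothing more can be done
None
```

I drew the crumb tray out to its stop and held it there with about 11 N. I then unhooked with the tray left out, laid the hook flat on the board where it lay, and handed the job in at about 25 s; no verdict was returned.

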